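# Hang the finish sample and hold the coating gauge on its test dot

## Robot

A 6-joint arm with a two-finger parallel gripper is mounted at the origin on the work surface. World frame = base frame: x ahead of the robot, y to its left, z up, the work surface at z = 0. Lengths are in m, angles in degrees, forces in N, time in s.
With the tool pointing down it reaches from about 0.35 to 0.925 m from the base axis. Payload 6.4 kg.
Tool frame: the origin (TCP) lies between the finger pads; the fingertips stand 22 mm ahead of it and the grasp point (between the pads) lies 3 mm ahead of it; z points along the fingers, y is the line along which they close (so a half turn about z gives the same grasp; the last joint's range is limited). The gripper opens to 94 mm and grips with 3 to 60 N. Pads are 16 mm wide; open, the fingers measure 119 mm over their backs; the gripper's body (75 mm by 177 mm) begins 78 mm behind the grasp point.
Start: joints at [-76.782, 14.043, 89.255, -0, 76.702, -9.975], TCP at [0.256, -0.597, 0.227] pointing down, gripper open.
Joint ranges: [-179.41, 179.41], [-58.25, 129.5], [7.25, 145.43], [-54.29, 234.29], [11.92, 165.04], [-157.13, 157.13]. Speed limits (degrees/s): [147.25, 147.25, 180, 180, 180, 180].

## Interface

Orientations are given as [roll, pitch, yaw] about the fixed x, y, z axes, in that order (R = Rz(yaw) Ry(pitch) Rx(roll)).
In Python, from plant import bot gives the robot as it stands.
- The arm moves only by the shell command python3 inch.py 'ROWS' [FORCE]. ROWS is a JSON list of rows, 1 to 20 of them, each of 5 numbers: the finger opening in m, then dx, dy, dz in m, then a turn about the tool's z in degrees; each row is the pose to reach, as a shift and turn from the pose commanded when the command began, along the tool's axes at that moment; what a row does not reach only later rows make up. A row lasts 1/10 s, in which the tool goes at most 0.05 m and 8.59 degrees, less where a joint would pass 70% of its speed; a pose out of reach is approached as far as the arm can. The fingers move at their own pace and stop on an object; FORCE is the grip in N (left out, the last holds). Time passes only in rows, so rows that do not move let the fingers close. It prints the time, the measured TCP pose, the force, the opening and the grip force at its end.
- bot.read_state(): the state, without advancing time (a new reading comes with each control period).
- bot.capture(name): name is "scene" or "top"; returns a dict with "color" (400x640x3 uint8, red, green, blue), "K" (3x3 intrinsics, pixels), "R" (3x3) and "t" (3): a world point X has camera coordinates R X + t. Camera axes: x right, y down, z forward; pixel columns grow to the right and rows downward; lengths in m; the calibration is good to about 2 mm. A picture is of the moment at which its call begins. There is no depth.
- bot.finish_job(): hands the job in; it is judged then, once.
The state is a dict: "clock": time; "joints": joint angles; "qvel": joint speeds; "joint_efforts": joint torques, N m; "ee_pos": TCP position; "eef_rot": TCP orientation; "wrist_force": force on the tool from outside, world axes, zero at the start; "wrist_torque": the same for the moment, N m; "opening": finger opening in m; "gripper_force": force on a finger pad.
Only numpy, scipy, OpenCV 4.12 (cv2) and the standard library are available. Lean on these libraries where they do the work, as an engineer would, in place of code of your own. Each camera call takes 0.05 s, during which the arm holds its last target. There are 200 camera calls.

## Task

Hang the blue finish sample by its hole on the peg of the sloping test stand, painted face out and hanging down the slope, flat against the board, and let go of it. Then take the orange coating gauge out of its holder and press its spring tip gently onto the yellow dot of the blue sample, gauge square to the painted face and the tip pushed about half way in, never bottoming it hard; finish while still holding it there, steady. Do not disturb the green sample, the tin, the brush or the jar.

Things in the scene. Friction and masses are not known exactly. Their poses are not given: they have to be found in the camera images.
- blue_sample: finish sample board painted blue, 120 x 50 x 12 mm, about 60 g, lying flat, painted face up. Origin: centre of its underside. x runs along its length towards the hanging hole, z out of the painted face. Hole 16 mm across, right through, centred 44 mm from the origin along +x; the yellow dot lies on the other side of the origin.
- blue_sample_dot (a point): centre of the yellow dot (14 mm across, with a black rim of 18 mm) on the blue sample's painted face: 20 mm from the sample's origin along -x, 12 mm above its underside. Axes as the sample's.
- blue_sample_hole (a point): centre of the hole's lower mouth, on the underside of the blue sample. Axes as the sample's.
- board: plywood face of the fixed test stand, 200 x 120 mm, sloping 30 degrees. Origin: foot of the steel peg on the face; x up the slope (away from the robot), y across, z square out of the face along the peg. Peg 9 mm in diameter, 28 mm long, rounded end; the board reaches 25 mm above, 175 mm below and 60 mm to each side of it. A hung sample settles a few mm downhill.
- stand: the fixed dark steel stand that carries the board, base 190 x 120 x 12 mm. Origin: centre of its underside on the table. The peg foot lies 65 mm from it along its x and 115 mm above the table.
- gauge: orange coating gauge, 150 g, upright and loose in its holder: handle 36 mm (x) by 28 mm (y) by 100 mm (z), steel spring tip below. Origin: centre of the handle's lower end, resting 32 mm above the table; z runs up the handle away from the tip. Grip it across its 28 mm sides, 70 mm above its origin, clear of the holder.
- gauge_tip (a point): round end (radius 5 mm) of the gauge's steel tip, on the handle's axis, 22 mm beyond the handle's lower end when not pressed.
- plunger (a joint): how far the gauge's spring tip is pushed in, m: 0 = fully out, 0.012 = bottomed. It pushes with 1 N at 0 and 0.25 N more per mm: 2.5 N half way.
- holder: fixed black holder block 76 x 56 mm, 62 mm high, with a square pocket 40 x 32 mm in which the gauge stands (2 mm free all round) to a depth of 30 mm; the gauge lifts straight up and out. Origin: centre of its underside.
- green_sample: finish sample board painted green, 120 x 50 x 12 mm, about 60 g, lying flat, painted face up. Origin: centre of its underside. x runs along its length towards the hanging hole, z out of the painted face. Hole 16 mm across, right through, centred 44 mm from the origin along +x, with a yellow dot like the blue one's; a bystander.
- tin: closed paint tin, 108 mm across, 124 mm high; a bystander. Origin: centre of its underside.
- brush: paint brush lying on the table, handle along its -x; a bystander.
- jar: small closed jar, 60 mm across, 75 mm high; a bystander. Origin: centre of its underside.

How it is judged (in metres and radians):
On the way:
1. the blue sample hangs on the peg, flat on the board, painted face out and down the slope, let go (x of blue_sample_hole in the frame of board between -0.007 and 0.007 m and y of blue_sample_hole in the frame of board between -0.007 and 0.007 m and z of blue_sample_hole in the frame of board between -0.004 and 0.004 m and angle between the z axis of blue_sample and the z axis of board, either way round below 0.08 rad and z of blue_sample_dot in the frame of board above 0.006 m and x of blue_sample_dot in the frame of board below -0.04 m and contact force between the fingers and blue_sample below 0.1 N and linear speed of blue_sample below 0.02 m/s), for 0.3 s.
At the end, for the whole second after the job is handed in: Blue sample let go on the peg (hole within 7 mm of it, 4 mm of the board, 0.08 rad of flat, dot out and 40 mm or more below the peg). Gauge at rest, held by the fingers alone, tip within 7 mm of the dot, square within 0.15 rad, pushed in 2 to 10.5 mm, pressing with 0.7 to 6 N (all of step 1 and distance between gauge_tip and blue_sample_dot below 0.007 m and angle between the z axis of gauge and the z axis of blue_sample, either way round below 0.15 rad and value of joint plunger between 0.002 and 0.0105 m and contact force between gauge and blue_sample between 0.7 and 6 N and contact force between the fingers and gauge above 1 N and contact force between gauge and holder below 0.05 N and contact force between gauge and stand below 0.05 N and height (world z) of gauge above 0.1 m and linear speed of gauge below 0.02 m/s); the arm keeps its last pose, push and grip.
It fails at once if the gauge is pressed on the blue sample with more than 12 N (contact force between gauge and blue_sample above 12 N).
It fails at once if the green sample is moved by more than 30 mm (distance of green_sample from where it was at the start of the episode above 0.03 m).
It fails at once if the paint tin is moved by more than 30 mm (distance of tin from where it was at the start of the episode above 0.03 m).
It fails at once if the brush is moved by more than 30 mm (distance of brush from where it was at the start of the episode above 0.03 m).
It fails at once if the jar is moved by more than 30 mm (distance of jar from where it was at the start of the episode above 0.03 m).
It also fails if it takes over 61 s, if anything falls off the work surface, if the arm or the gripper's body presses on something with over 40 N, if the wrist force passes 120 N, or if a joint passes its speed limit or range.

## Working session

There is one attempt and no reset: what is moved stays moved. The work goes in short steps, Python scripts to look and compute and a shell command to move; the robot and the scene stay as the last step left them, time stands still between calls to the robot, and variables do not carry over. Pictures are saved under pics/ and viewed, at most 10 in all, crops included, and the job is handed in when it is done.

```bash
ls; mkdir -p pics
python3 - <<'E'
from plant import bot
import cv2
print(bot.read_state())
for n in("scene","top"):
    c=bot.capture(n);cv2.imwrite(f"pics/{n}0.png",c["color"][:,:,::-1]);print(n,c["K"].tolist(),c["R"].tolist(),c["t"].tolist())
E
```

```text
inch.py
pics
plant.py
{'clock': 0.0, 'joints': array([-7.67806858e+01,  1.40821208e+01,  8.93224481e+01, -3.34222895e-03,
        7.67031382e+01, -9.97553962e+00]), 'qvel': array([-0.02988882,  0.01101081, -0.04944683, -0.0483624 , -0.0121154 ,
        0.0013612 ]), 'joint_efforts': array([ 2.15263361e-03, -4.15826046e+01, -3.14599156e+01,  6.86701806e-02,
        3.31548066e-02, -1.23178997e-04]), 'ee_pos': array([ 0.2558686 , -0.59692051,  0.22639075]), 'eef_rot': array([-1.79893358e+02, -1.54558142e-02,  2.31956112e+01]), 'wrist_force': array([-0.12463668, -0.41206274,  0.6040584 ]), 'wrist_torque': array([-0.00240712, -0.04092531, -0.04791941]), 'gripper_force': 0.0, 'opening': 0.09373619333386124}
scene [[494.7996798252092, 0.0, 312.11006825634024], [0.0, 494.7996798252092, 198.84492111479514], [0.0, 0.0, 1.0]] [[-0.6061147338985704, 0.7953410177301291, 0.007589128215248929], [0.6747811768914301, 0.5192426795799133, -0.5244591528571964], [-0.42106447566148525, -0.3127614190060435, -0.8514017865363244]] [0.33623661832537477, -0.37887558584545905, 1.7325968249169095]
top [[450.64031856152826, 0.0, 329.75247946874185], [0.0, 450.64031856152826, 195.49677331337654], [0.0, 0.0, 1.0]] [[-0.022802016355050744, -0.9997134839874149, 0.007281344923065274], [-0.9897665200329913, 0.02154773945057097, -0.14106002533089476], [0.1408627128516498, -0.010423284430301159, -0.9899742679836474]] [0.043565414995471556, 0.5901648210629882, 1.3225939597804575]
```

View pics/scene0.png

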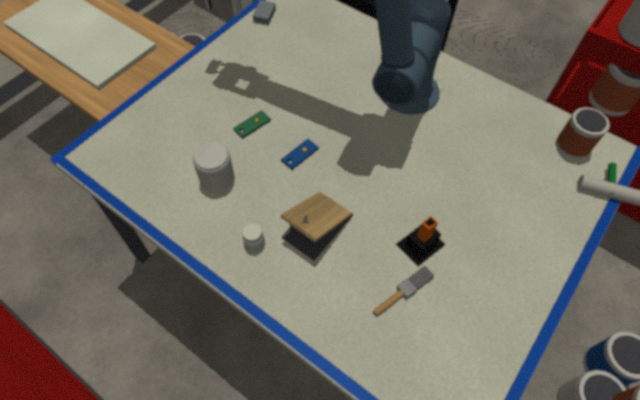

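View pics/top0.png

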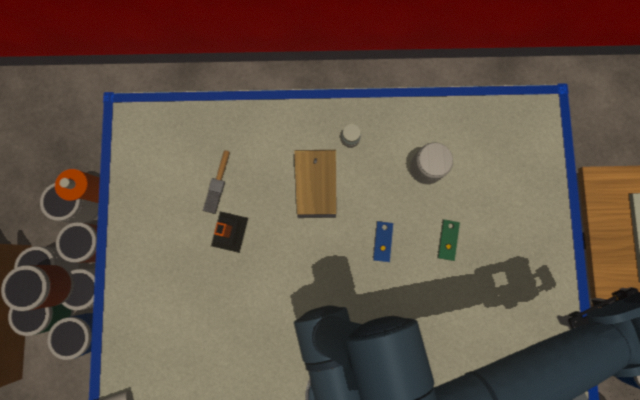

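The scene view shows the blue sample at (299,153), the board at (316,217) with its peg near (306,218), the gauge at (428,229), the tin at (213,167) and the jar at (253,236). In the top view, blue is at (383,241) with its dot at (383,248), the board is at (316,183) with its peg at (315,160), and the gauge is at (222,229). I'll enlarge these areas next.

```bash
cat > h.py <<'E'
import cv2, numpy as np, json
from plant import bot
from scipy.spatial.transform import Rotation as Ro
def P(c): return c["K"]@np.c_[c["R"],c["t"]]
def tri(ca,a,cb,b):
    X=cv2.triangulatePoints(P(ca),P(cb),np.array(a,float).reshape(2,1),np.array(b,float).reshape(2,1)).ravel();X=X[:3]/X[3]
    return X, proj(ca,X)-a, proj(cb,X)-b
def proj(c,X):
    p=P(c)@np.r_[X,1]; return p[:2]/p[2]
def onz(c,a,z):
    d=c["R"].T@np.linalg.solve(c["K"],np.r_[a,1]); o=-c["R"].T@c["t"]; return o+d*(z-o[2])/d[2]
def cam(n):
    return bot.capture(n)
E
python3 - <<'E'
from h import *
T=cv2.imread("pics/top0.png");S=cv2.imread("pics/scene0.png")
def crop(I,x,y,w=50,h=50,s=5): 
    o=cv2.resize(I[y:y+h,x:x+w],None,fx=s,fy=s,interpolation=cv2.INTER_CUBIC)
    for k in range(0,w,10): cv2.line(o,(k*s,0),(k*s,6),(0,0,255),1)
    for k in range(0,h,10): cv2.line(o,(0,k*s),(6,k*s),(0,0,255),1)
    return o
a=np.hstack([crop(T,360,215,48,48,5),crop(T,205,205,48,48,5),crop(S,275,130,48,48,5)])
b=np.hstack([crop(T,280,145,72,72,5)[:,:],crop(S,280,188,72,72,5)])
print(a.shape,b.shape)
b=cv2.copyMakeBorder(b,0,0,0,a.shape[1]-b.shape[1],cv2.BORDER_CONSTANT)
cv2.imwrite("pics/m1.png",np.vstack([a,b]))
c=crop(S,395,205,60,60,8);cv2.imwrite("pics/m2.png",c)
E
```

```text
(240, 720, 3) (360, 720, 3)
```

View pics/m1.png

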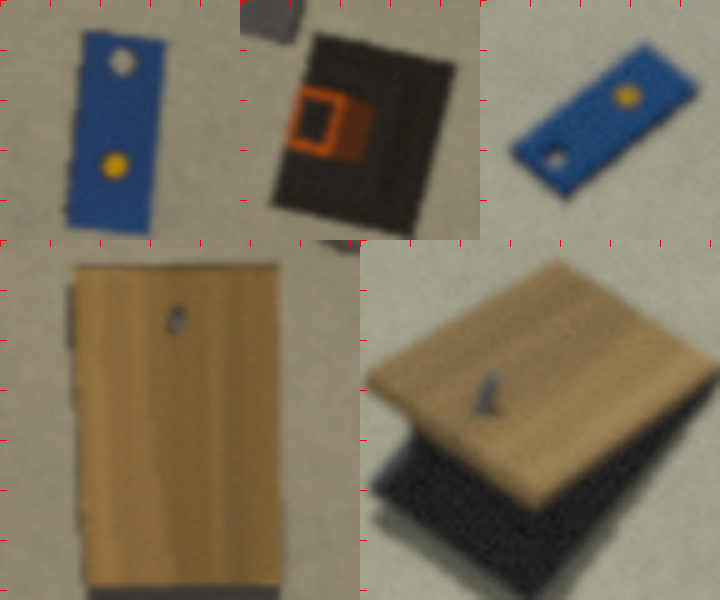

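View pics/m2.png

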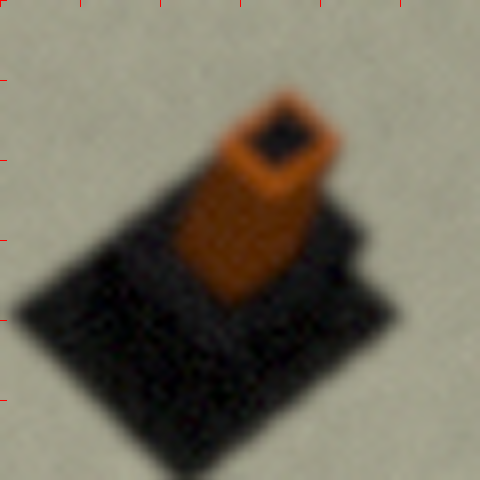

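```bash
cat > meas.py <<'E'
from h import *
from scipy.optimize import least_squares
cs={n:bot.capture(n) for n in("scene","top")}
def px(p,o,s): return (np.array(p,float)+.5)/s-.5+o
obj={
"blue":([[.06,.025,.012],[.06,-.025,.012],[-.06,-.025,.012],[-.06,.025,.012],[.044,0,.012],[-.02,0,.012]],
 [(85,31),(166,42),(150,234),(68,226),(122,62),(115,166)],(360,215),5,
 [(85,198),(32,150),(165,42),(217,90),(75,155),(148,96)],(275,130),5),
"board":([[.025,.06,0],[.025,-.06,0],[-.175,-.06,0],[-.175,.06,0],[0,0,0],[0,0,.028]],
 [(74,24),(279,25),(281,346),(85,345),(182,67),(173,90)],(280,145),5,
 [(175,257),(8,137),(198,20),None,(123,170),(132,133)],(280,188),5),
"gauge":([[.018,.014,.1],[.018,-.014,.1],[-.018,-.014,.1],[-.018,.014,.1]],
 [(64,85),(110,97),(97,157),(48,150)],(205,205),5,
 [(275,198),(220,148),(287,90),(342,140)],(395,205),8)}
for k,(M,a,ao,as_,b,bo,bs) in obj.items():
    M=np.array(M)
    print(k)
    for m,p,q in zip(M,a,b):
        if q is None: continue
        X,e,f=tri(cs["top"],px(p,ao,as_),cs["scene"],px(q,bo,bs)); print("  ",m,X.round(4),e.round(1),f.round(1))
    def res(v,full=False):
        R=Ro.from_euler("xyz",v[3:]).as_matrix(); r=[]
        for m,p,q in zip(M,a,b):
            X=R@m+v[:3]
            r.append(proj(cs["top"],X)-px(p,ao,as_))
            if q is not None: r.append(proj(cs["scene"],X)-px(q,bo,bs))
        return np.array(r).ravel()
    z0=[.6,0,.05,0,-.5 if k=="board" else 0,0]
    s=least_squares(res,z0,loss="soft_l1"); print("  6dof",s.x[:3].round(4),np.degrees(s.x[3:]).round(1),"cost",s.cost.round(2))
    tilt=np.radians(-30) if k=="board" else 0
    s=least_squares(lambda v:res(np.r_[v[:3],0,tilt,v[3]]),[.6,0,.05,0],loss="soft_l1"); print("  4dof",s.x[:3].round(4),np.degrees(s.x[3]).round(2),"cost",s.cost.round(2))
E
python3 meas.py
```

```text
blue
   [0.06  0.025 0.012] [ 0.5139 -0.1124  0.0045] [-0.2  0.1] [-0.1 -0. ]
   [ 0.06  -0.025  0.012] [ 0.5059 -0.1619  0.0052] [-0.2  0.1] [-0.2 -0. ]
   [-0.06  -0.025  0.012] [ 0.3888 -0.1461  0.0101] [-0.3  0.2] [-0.3 -0.1]
   [-0.06   0.025  0.012] [ 0.3952 -0.0979  0.0038] [-0.  0.] [-0. -0.]
   [0.044 0.    0.012] [ 0.4944 -0.1347  0.0099] [ 0.1 -0.1] [0.1 0. ]
   [-0.02   0.     0.012] [ 0.4306 -0.1269  0.0111] [-0.1  0.1] [-0.1 -0. ]
  6dof [ 0.4507 -0.1305 -0.0048] [-4.3  0.3 -7.2] cost 1.1
  4dof [ 0.4508 -0.1296 -0.0046] -7.23 cost 1.31
board
   [0.025 0.06  0.   ] [0.7151 0.1295 0.1273] [ 0.1 -0.1] [0.1 0. ]
   [ 0.025 -0.06   0.   ] [0.7118 0.0132 0.1245] [-0.4  0.3] [-0.4 -0.1]
   [-0.175 -0.06   0.   ] [0.5369 0.013  0.0226] [ 0. -0.] [0. 0.]
   [0. 0. 0.] [0.6886 0.0711 0.1192] [-0.9  0.5] [-1.  -0.2]
   [0.    0.    0.028] [0.6739 0.0715 0.1373] [ 0.7 -0.4] [0.7 0.1]
  6dof [0.69   0.0711 0.114 ] [ -0.4 -30.3  -0.9] cost 4.64
  4dof [0.6901 0.0711 0.1138] -0.9 cost 4.67
gauge
   [0.018 0.014 0.1  ] [0.5109 0.3494 0.1285] [-0.5  0.2] [-0.5 -0. ]
   [ 0.018 -0.014  0.1  ] [0.5037 0.3247 0.1249] [-0.6  0.3] [-0.6 -0. ]
   [-0.018 -0.014  0.1  ] [0.4704 0.3314 0.1245] [-0.5  0.2] [-0.5 -0. ]
   [-0.018  0.014  0.1  ] [0.4757 0.3569 0.1255] [ 0.1 -0.1] [0.1 0. ]
  6dof [0.4993 0.3472 0.0263] [  4.9  -4.2 -12.6] cost 1.52
  4dof [0.4903 0.3404 0.0256] -12.06 cost 1.76
```

```bash
cat >> meas.py <<'E'
print("fixed heights")
for k,(M,a,ao,as_,b,bo,bs) in obj.items():
    z={"blue":0,"board":.115,"gauge":.032}[k]; t=np.radians(-30) if k=="board" else 0
    for use in ("top","scene","both"):
        def res(v):
            R=Ro.from_euler("xyz",[0,t,v[2]]).as_matrix(); r=[]
            for m,p,q in zip(M,a,b):
                X=R@np.array(m)+[v[0],v[1],z]
                if use!="scene": r.append(proj(cs["top"],X)-px(p,ao,as_))
                if use!="top" and q is not None: r.append(proj(cs["scene"],X)-px(q,bo,bs))
            return np.array(r).ravel()
        s=least_squares(res,[.6,0,0],loss="soft_l1"); print(k,use,s.x[:2].round(4),np.degrees(s.x[2]).round(2))
E
python3 meas.py | sed -n '/fixed/,$p'
cat >> h.py <<'E'
def go(x,y,z,yaw):
    "shift in the tool axes from the pose now (tool down) to TCP x,y,z with tool x at yaw"
    s=bot.read_state(); R=Ro.from_euler("xyz",s["eef_rot"],degrees=True).as_matrix(); y0=s["eef_rot"][2]
    d=R.T@(np.array([x,y,z])-s["ee_pos"]); t=-((yaw-y0+90)%180-90)
    print("dxyz",d.round(4),"turn",round(t,2),"j6",s["joints"][5].round(1))
E
python3 - <<'E'
from h import *
go(.4515,-.130,.1,-7.2)
E
```

```text
fixed heights
blue top [ 0.4509 -0.1293] -7.13
blue scene [ 0.4533 -0.127 ] -7.34
blue both [ 0.4516 -0.1286] -7.14
board top [0.6902 0.0708] -0.89
board scene [0.6903 0.072 ] -0.89
board both [0.6902 0.0713] -0.88
gauge top [0.4903 0.3382] -12.51
gauge scene [0.4934 0.3421] -11.74
gauge both [0.4914 0.34  ] -12.01
dxyz [ 0.3638 -0.3524  0.1274] turn 30.39 j6 -10.0
```

```bash
python3 inch.py '[[0.094,0.364,-0.352,0.06,30.4],[0.094,0.364,-0.352,0.06,30.4],[0.094,0.364,-0.352,0.06,30.4],[0.094,0.364,-0.352,0.06,30.4],[0.094,0.364,-0.352,0.06,30.4],[0.094,0.364,-0.352,0.06,30.4],[0.094,0.364,-0.352,0.06,30.4],[0.094,0.364,-0.352,0.06,30.4],[0.094,0.364,-0.352,0.06,30.4],[0.094,0.364,-0.352,0.06,30.4],[0.094,0.364,-0.352,0.06,30.4],[0.094,0.364,-0.352,0.06,30.4],[0.094,0.364,-0.352,0.06,30.4]]' 12
python3 - <<'E'
from h import *
go(.4515,-.1288,.028,-7.2)
E
```

```text
clock: 1.6
ee_pos: [0.452, -0.1314, 0.1677]
eef_rot: [180.0, -0.0, -7.2]
wrist_force: [-0.6, -0.2, -0.6]
opening: 0.094
gripper_force: 0.0
dxyz [-0.0008 -0.0027  0.1397] turn -0.03 j6 67.2
```

```bash
python3 inch.py '[[0.094,-0.001,-0.003,0.05,0],[0.094,-0.001,-0.003,0.1,0],[0.094,-0.001,-0.003,0.13,0],[0.094,-0.001,-0.003,0.14,0],[0.094,-0.001,-0.003,0.14,0],[0.04,-0.001,-0.003,0.14,0],[0.04,-0.001,-0.003,0.14,0],[0.04,-0.001,-0.003,0.14,0],[0.04,-0.001,-0.003,0.14,0],[0.04,-0.001,-0.003,0.14,0],[0.04,-0.001,-0.003,0.14,0]]' 12
python3 - <<'E'
from h import *
for n in("scene","top"):
    cv2.imwrite(f"pics/{n}1.png",bot.capture(n)["color"][:,:,::-1])
E
```

```text
clock: 2.7
ee_pos: [0.4515, -0.1275, 0.0277]
eef_rot: [180.0, -0.0, -7.2]
wrist_force: [-1.1, -0.5, 3.3]
opening: 0.0495
gripper_force: 12.0
```

```bash
python3 inch.py '[[0.04,0,0,-0.05,0],[0.04,0,0,-0.1,0],[0.04,0,0,-0.15,0],[0.04,0,0,-0.15,0]]' 8
python3 - <<'E'
from h import *
go(.6164,.0724,.170,-.88)
E
```

```text
clock: 3.2
ee_pos: [0.4554, -0.1296, 0.185]
eef_rot: [179.7, -0.8, -7.2]
wrist_force: [0.3, -0.9, -0.8]
opening: 0.0495
gripper_force: 8.0
dxyz [ 0.1342 -0.2206  0.0156] turn -6.31 j6 67.5
```

```bash
python3 inch.py '[[0.04,0.138,-0.222,0.008,-6.3],[0.04,0.138,-0.222,0.008,-6.3],[0.04,0.138,-0.222,0.008,-6.3],[0.04,0.138,-0.222,0.008,-6.3],[0.04,0.138,-0.222,0.008,-6.3],[0.04,0.138,-0.222,0.008,-6.3],[0.04,0.138,-0.222,0.008,-6.3],[0.04,0.138,-0.222,0.008,-6.3],[0.04,0.138,-0.222,0.008,-6.3]]' 8
python3 - <<'E'
from h import *
go(.6164,.0724,.104,-.88)
for n in("scene","top"):
    cv2.imwrite(f"pics/{n}2.png",bot.capture(n)["color"][:,:,::-1])
T=cv2.imread("pics/top2.png")[110:260,230:400];S=cv2.imread("pics/scene2.png")[110:260,230:400]
cv2.imwrite("pics/v2.png",cv2.resize(np.hstack([T,S]),(792,350),interpolation=cv2.INTER_CUBIC))
E
```

```text
clock: 4.1
ee_pos: [0.6152, 0.0742, 0.1691]
eef_rot: [180.0, 0.1, -1.0]
wrist_force: [0.0, 0.2, -0.5]
opening: 0.0496
gripper_force: 8.0
dxyz [0.0013 0.0017 0.0651] turn -0.12 j6 87.4
```

View pics/v2.png

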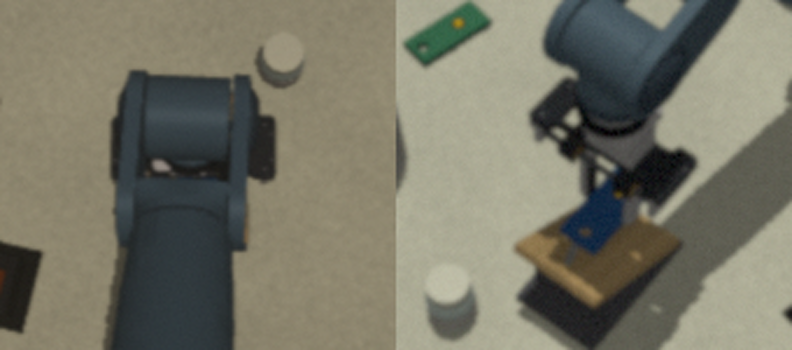

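The top view is hidden by the arm. The scene view shows the sample held level above the board, with its hole at (587,232) and the peg at (570,255) in the crop. I'll press it onto the slope below the peg so that it pivots to 30° in the pads.

```bash
python3 inch.py '[[0.04,0.001,0.001,0.02,0],[0.04,0.001,0.001,0.03,0],[0.04,0.001,0.001,0.036,0],[0.04,0.001,0.001,0.042,0],[0.04,0.001,0.001,0.048,0],[0.04,0.001,0.001,0.054,0],[0.04,0.001,0.001,0.054,0]]' 6; python3 inch.py '[[0.04,0,0,0.004,0],[0.04,0,0,0.008,0],[0.04,0,0,0.011,0],[0.04,0,0,0.011,0],[0.04,0,0,0.011,0]]'
python3 - <<'E'
from h import *
go(.6164,.0724,.104,-.88)
c=bot.capture("scene");cv2.imwrite("pics/scene3.png",c["color"][:,:,::-1])
S=cv2.imread("pics/scene3.png")[160:260,260:370]
cv2.imwrite("pics/v3.png",cv2.resize(S,None,fx=6,fy=6,interpolation=cv2.INTER_CUBIC))
E
```

```text
clock: 4.9
ee_pos: [0.6165, 0.0745, 0.1144]
eef_rot: [-180.0, 0.1, -0.9]
wrist_force: [0.2, 0.3, -0.5]
opening: 0.0498
gripper_force: 6.0
clock: 5.4
ee_pos: [0.6171, 0.0745, 0.1044]
eef_rot: [-180.0, 0.0, -0.9]
wrist_force: [-0.1, 0.2, -0.6]
opening: 0.0499
gripper_force: 6.0
dxyz [-0.0007  0.0021  0.0004] turn -0.03 j6 87.3
```

View pics/v3.png

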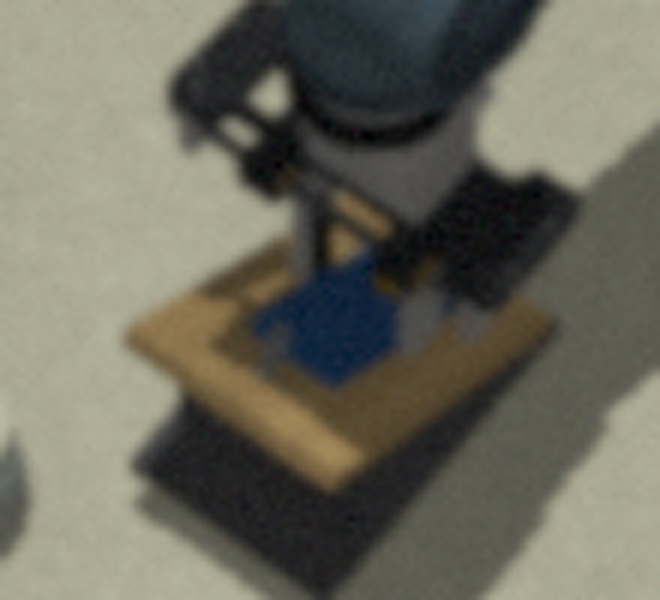

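The sample now appears flat on the slope, just below the peg. Its end corners are at (255,330) and (335,385) in the crop, parallel to the board's upper edge. I'll check this against the model.

```bash
cat >> h.py <<'E'
BO=np.array([.6902,.0718,.115]); BR=Ro.from_euler("xyz",[0,-30,-.88],degrees=True).as_matrix()
def bw(p): return BO+BR@np.array(p,float)
def wb(X): return BR.T@(np.array(X)-BO)
E
python3 - <<'E'
from h import *
c=bot.capture("scene"); s=bot.read_state()
print("tcp in board",wb(s["ee_pos"]))
q=lambda p:((proj(c,bw(p))-[260,160]+.5)*6-.5).round()
for n,p in dict(tipL=(.025,-.06,0),tipB=(.025,.06,0),peg=(0,0,0),pegtip=(0,0,.028)).items(): print(n,q(p))
for x in (-.015,-.02,-.025,-.03): print(x,q((x,-.025,.012)),q((x,.025,.012)),"hole",q((x-.016,0,.012)))
E
```

```text
tcp in board [-0.06836249  0.00152944  0.02753847]
tipL [125. 325.]
tipB [338. 475.]
peg [261. 379.]
pegtip [280. 330.]
-0.015 [244. 317.] [332. 377.] hole [307. 334.]
-0.02 [250. 313.] [337. 373.] hole [313. 331.]
-0.025 [256. 309.] [343. 369.] hole [318. 327.]
-0.03 [262. 305.] [349. 365.] hole [324. 323.]
```

```bash
python3 inch.py '[[0.04,0,0,0.001,0],[0.04,0,0,0.002,0],[0.04,0,0,0.002,0],[0.04,0,0,0.002,0]]' 6; python3 inch.py '[[0.04,0,0,0,0],[0.04,0,0,0,0],[0.04,-0.006,0.001,-0.01,0],[0.04,-0.012,0.0015,-0.02,0],[0.04,-0.018,0.0015,-0.031,0],[0.04,-0.018,0.0015,-0.031,0],[0.04,0,0.0015,-0.0415,0],[0.04,0.0115,0.0015,-0.048,0],[0.04,0.0115,0.0015,-0.048,0],[0.04,0.0115,0.0015,-0.048,0],[0.04,0.0115,0.0015,-0.048,0]]' 15
python3 - <<'E'
from h import *
s=bot.read_state();print("tcp in board",wb(s["ee_pos"]))
c=bot.capture("scene");cv2.imwrite("pics/scene4.png",c["color"][:,:,::-1])
S=cv2.imread("pics/scene4.png")[160:260,260:370]
cv2.imwrite("pics/v4.png",cv2.resize(S,None,fx=6,fy=6,interpolation=cv2.INTER_CUBIC))
E
```

```text
clock: 5.9
ee_pos: [0.6173, 0.0744, 0.1027]
eef_rot: [180.0, -0.0, -0.9]
wrist_force: [-0.7, -0.5, 0.6]
opening: 0.0498
gripper_force: 6.0
clock: 7.0
ee_pos: [0.6276, 0.0729, 0.1496]
eef_rot: [-180.0, 0.1, -0.9]
wrist_force: [0.4, 0.4, -1.1]
opening: 0.0496
gripper_force: 15.0
tcp in board [-0.03692781  0.0001144   0.06132438]
```

View pics/v4.png

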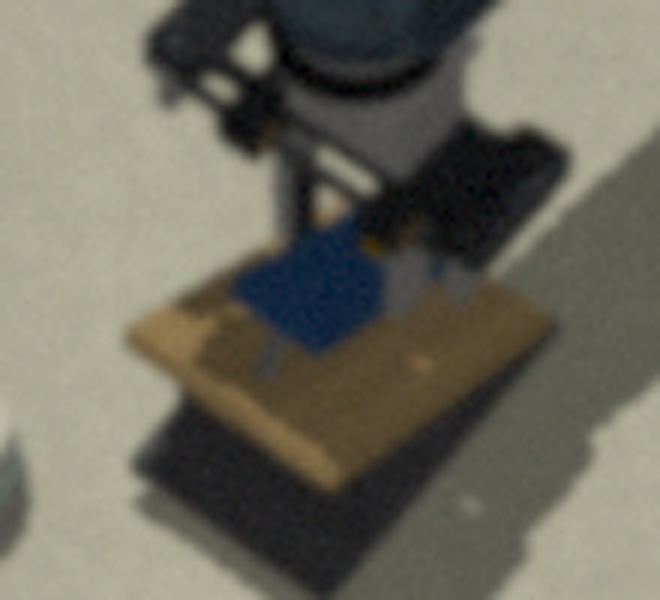

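Run:
```python
from h import *
c=bot.capture("scene"); I=c["color"].astype(float)
q=lambda p:((proj(c,bw(p))-[260,160]+.5)*6-.5).round()
for z in(.042,.045,.048):
  for x in (.009,.0136,.018): print(z,x,q((x,-.025,z)),q((x,.025,z)))
print("peg foot/tip",q((0,0,0)),q((0,0,.028)))
a=I[160:260,260:370]; m=(a[:,:,2]>a[:,:,0]*1.6)&(a[:,:,2]>40)
# contrast-stretched blue area to find hole
b=a[:,:,2]; print(np.round(b[200//6:64,36:66:1][::2,::2]).astype(int))
```

```text
0.042 0.009 [235. 282.] [324. 344.]
0.042 0.0136 [229. 285.] [319. 347.]
0.042 0.018 [223. 289.] [313. 351.]
0.045 0.009 [237. 277.] [327. 338.]
0.045 0.0136 [231. 280.] [321. 342.]
0.045 0.018 [225. 283.] [316. 346.]
0.048 0.009 [239. 271.] [329. 333.]
0.048 0.0136 [233. 275.] [323. 337.]
0.048 0.018 [227. 278.] [318. 340.]
peg foot/tip [261. 379.] [280. 330.]
[[151 150 151 149 134  90  60  20  70 124  93  55  41  32  17]
 [148 147 145 147 139  89  58  24  51  90  85  71  31  21  20]
 [151 144 146 146 141  96  60  26  46  63  68  52  28  27  14]
 [150 150 149 149 131  91  64  41  54  61  57  55  20  23  13]
 [151 150 140 115  90  73  65  59  60  62  56  59  36  19  23]
 [145 125  86  58  60  63  65  58  57  59  59  59  55  53  62]
 [ 98  70  55  59  58  58  60  61  64  61  59  63  63  59  65]
 [ 49  55  65  65  59  60  63  62  58  58  61  62  57  58  67]
 [ 42  52  63  64  61  61  59  63  60  62  60  62  59  63  65]
 [ 47  59  63  62  63  64  63  62  62  58  60  60  57  60  68]
 [ 56  50  44  49  60  63  60  64  61  61  61  61  55  47  55]
 [ 45  40  46  48  51  58  59  65  62  57  58  55  48  45  45]
 [ 45  40  40  45  60  62  55  60  58  55  50  44  45  50  44]
 [ 44  46  47  45  62  56  42  43  49  43  40  41  48  47  46]
 [ 44  41  42  54  60  49  46  41  45  45  50  47  45  48  45]
 [ 58  48  43  45  52  40  40  47  45  46  49  48  42  47  50]]
```

The corners match the model with the hole within about 2 mm of the peg axis and the underside about 34 mm above the face. Now I'll lower along the normal.

```bash
python3 inch.py '[[0.04,0.003,0,0.0052,0],[0.04,0.006,0,0.0104,0],[0.04,0.008,0,0.0139,0],[0.04,0.008,0,0.0139,0]]' 8; python3 inch.py '[[0.04,0.002,0,0.0035,0],[0.04,0.004,0,0.007,0],[0.04,0.006,0,0.0104,0],[0.04,0.008,0,0.0139,0],[0.04,0.008,0,0.0139,0],[0.04,0.008,0,0.0139,0]]'
python3 - <<'E'
from h import *
s=bot.read_state();print("tcp in board",wb(s["ee_pos"]))
c=bot.capture("scene");cv2.imwrite("pics/scene5.png",c["color"][:,:,::-1])
b=c["color"][160:260,260:370,2].astype(int);print(b[44:72:2,30:66:2])
E
```

```text
clock: 7.5
ee_pos: [0.6362, 0.0726, 0.1354]
eef_rot: [-180.0, 0.1, -0.9]
wrist_force: [0.2, -0.5, 0.1]
opening: 0.0498
gripper_force: 8.0
clock: 8.1
ee_pos: [0.6445, 0.0725, 0.1225]
eef_rot: [-180.0, 0.0, -0.9]
wrist_force: [0.2, -0.4, -0.1]
opening: 0.0502
gripper_force: 8.0
tcp in board [-3.57986085e-02  2.82910035e-05  2.93449500e-02]
[[153 151 144 129  98  62  69  58  18  34  67  69  52  26  17  24  19  18]
 [151 135 108  65  48  50  74  58  22  39  60  63  53  26  17  12  20  21]
 [117  85  57  44  48  53  68  62  41  55  56  57  53  25  12  25  25  32]
 [ 58  42  44  57  68  65  62  60  57  62  58  57  56  44  21  22  28  44]
 [ 44  46  55  65  63  59  55  60  61  61  60  62  61  58  59  48  57  67]
 [ 65  58  45  54  56  58  54  57  61  62  60  56  55  57  60  67  77  76]
 [ 70  51  48  60  62  58  57  59  62  61  63  60  61  57  62  69  78  73]
 [ 55  46  51  62  62  62  62  60  64  61  60  58  58  62  61  71  77  78]
 [ 47  46  49  61  62  65  65  63  61  60  60  57  59  63  62  69  77  71]
 [ 50  48  43  47  50  61  65  64  63  63  59  56  59  58  55  55  61  56]
 [ 70  46  44  42  43  55  55  63  62  61  60  57  53  46  49  48  47  51]
 [ 74  39  46  47  41  44  50  55  61  63  58  54  48  43  45  47  46  49]
 [ 43  37  41  41  46  45  45  45  53  55  55  46  46  51  54  46  46  51]
 [ 34  33  33  31  40  47  49  50  49  50  47  51  46  50  50  46  50  48]]
```

Run:
```python
import cv2
S=cv2.imread("pics/scene5.png")[180:240,265:355]
cv2.imwrite("pics/v5.png",cv2.convertScaleAbs(cv2.resize(S,None,fx=8,fy=8,interpolation=cv2.INTER_CUBIC),alpha=1.6))
```

```text
(no output)
```

View pics/v5.png

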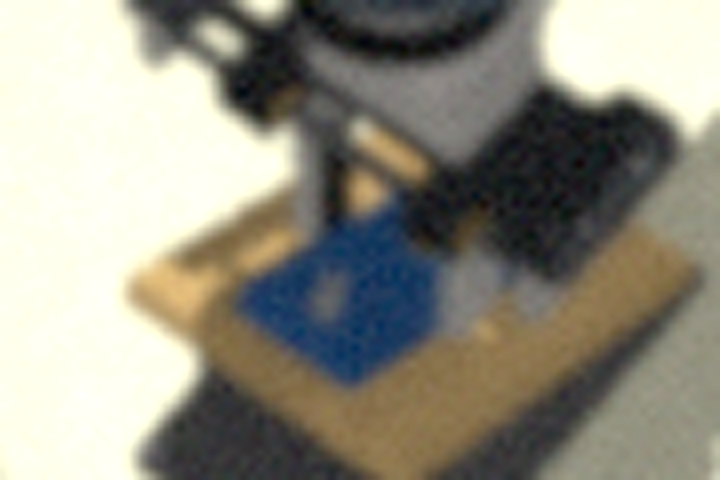

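The grey peg tip pokes through the hole at (330,295), and the sample lies nearly flat. I'll lower it a little more, let go and retreat upwards.

```bash
python3 inch.py '[[0.04,0.001,0,0.0017,0],[0.04,0.001,0,0.0017,0],[0.065,0.001,0,0.0017,0],[0.065,0.001,0,0.0017,0],[0.065,0.001,0,0.0017,0],[0.065,0.001,0,-0.03,0],[0.065,0.001,0,-0.08,0],[0.094,0.001,0,-0.13,0],[0.094,0.001,0,-0.13,0]]'
python3 - <<'E'
from h import *
go(.4914,.34,.2,-12)
E
```

```text
clock: 9.05
ee_pos: [0.6497, 0.0724, 0.2626]
eef_rot: [180.0, -0.9, -0.9]
wrist_force: [0.1, -0.0, 0.2]
opening: 0.0775
gripper_force: 0.0
dxyz [-0.1634 -0.2651  0.0598] turn 11.1 j6 87.3
```

```bash
python3 inch.py '[[0.094,-0.16,-0.265,0.05,11.1],[0.094,-0.16,-0.265,0.05,11.1],[0.094,-0.16,-0.265,0.05,11.1],[0.094,-0.16,-0.265,0.05,11.1],[0.094,-0.16,-0.265,0.05,11.1],[0.094,-0.16,-0.265,0.05,11.1],[0.094,-0.16,-0.265,0.05,11.1],[0.094,-0.16,-0.265,0.05,11.1],[0.094,-0.16,-0.265,0.05,11.1],[0.094,-0.16,-0.265,0.05,11.1]]'
python3 - <<'E'
from h import *
go(.4914,.34,.105,-12)
for n in("scene","top"): cv2.imwrite(f"pics/{n}6.png",bot.capture(n)["color"][:,:,::-1])
T=cv2.imread("pics/top6.png")[140:220,280:350];S=cv2.imread("pics/scene6.png")[180:260,275:360]
cv2.imwrite("pics/v6.png",cv2.resize(np.hstack([T,S]),None,fx=5,fy=5,interpolation=cv2.INTER_CUBIC))
E
```

```text
clock: 10.05
ee_pos: [0.4911, 0.3387, 0.2031]
eef_rot: [-180.0, -0.1, -12.1]
wrist_force: [0.3, 0.2, 0.0]
opening: 0.0941
gripper_force: 0.0
dxyz [-0.     -0.0013  0.0981] turn -0.13 j6 125.9
```

View pics/v6.png

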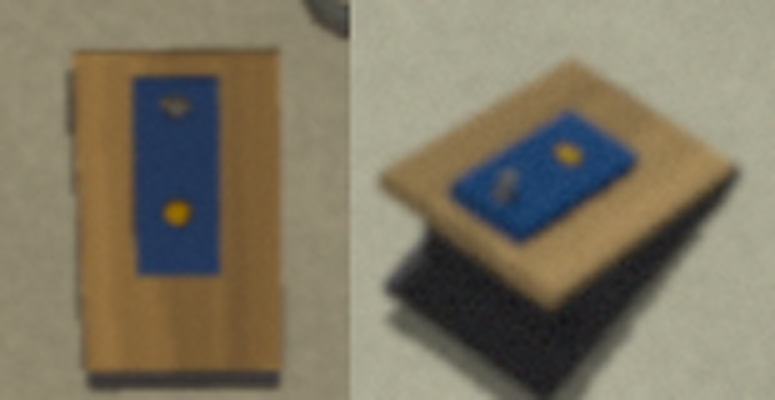

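The sample hangs flat on the peg. The dot is at (177,213) in the left (top) part and at (568,155) in the right (scene) part, and the peg shows in the hole. Next I'll grip the gauge and lift it by 41 mm.

```bash
python3 inch.py '[[0.094,0,-0.0013,0.05,0],[0.094,0,-0.0013,0.085,0],[0.094,0,-0.0013,0.098,0],[0.094,0,-0.0013,0.098,0],[0.094,0,-0.0013,0.098,0],[0.02,0,-0.0013,0.098,0],[0.02,0,-0.0013,0.098,0],[0.02,0,-0.0013,0.098,0],[0.02,0,-0.0013,0.098,0],[0.02,0,-0.0013,0.098,0],[0.02,0,-0.0013,0.098,0],[0.02,0,-0.0013,0.098,0]]' 15;  python3 inch.py '[[0.02,0,0,-0.015,0],[0.02,0,0,-0.03,0],[0.02,0,0,-0.041,0],[0.02,0,0,-0.041,0],[0.02,0,0,-0.041,0]]'
python3 - <<'E'
from h import *
cs={n:bot.capture(n) for n in("scene","top")}
f=lambda p,o:(np.array(p,float)+.5)/5-.5+o
X=tri(cs["top"],f((177,213),(280,140)),cs["scene"],f((218,155),(275,180)));print(X,wb(X[0]))
E
```

```text
clock: 11.35
ee_pos: [0.49, 0.3413, 0.1046]
eef_rot: [180.0, 0.0, -12.0]
wrist_force: [0.5, 0.7, 0.0]
opening: 0.0411
gripper_force: 0.0
clock: 11.85
ee_pos: [0.4901, 0.3413, 0.146]
eef_rot: [-180.0, -0.0, -12.0]
wrist_force: [-0.5, -0.2, -2.2]
opening: 0.028
gripper_force: 15.0
(array([0.62419419, 0.07322926, 0.09117139]), array([-0.00541159,  0.0031617 ]), array([-0.00542731, -0.00089486])) [-0.06908928  0.00041535  0.0123738 ]
```

The fingers closed late, so the gauge is held higher up than planned. I'll put it back and grip it again.

```bash
python3 inch.py '[[0.02,0,0,0.008,0],[0.02,0,0,0.016,0],[0.02,0,0,0.02,0],[0.04,0,0,0.02,0],[0.04,0,0,0.02,0],[0.04,0,0,0.02,0],[0.04,0,0,0.03,0],[0.04,0,0,0.041,0],[0.04,0,0,0.041,0],[0.02,0,0,0.041,0],[0.02,0,0,0.041,0],[0.02,0,0,0.041,0],[0.02,0,0,0.041,0],[0.02,0,0,0.041,0],[0.02,0,0,0.041,0],[0.02,0,0,0.041,0]]' 15;  python3 inch.py '[[0.02,0,0,-0.015,0],[0.02,0,0,-0.03,0],[0.02,0,0,-0.041,0],[0.02,0,0,-0.041,0],[0.02,0,0,-0.041,0]]'
python3 - <<'E'
from h import *
for n in("scene","top"):
    c=bot.capture(n);I=c["color"].astype(int);cv2.imwrite(f"pics/{n}7.png",c["color"][:,:,::-1])
    m=(I[:,:,0]>60)&(I[:,:,0]>I[:,:,2]*2.5)&(I[:,:,0]>I[:,:,1]*1.7)
    m=m.astype(np.uint8);k,l,st,ce=cv2.connectedComponentsWithStats(m);print(n,[(st[i].tolist(),ce[i].round(1).tolist()) for i in range(1,k) if st[i][4]>8])
    print("exp top",proj(c,[.490,.3413,.173]),"exp grip",proj(c,[.490,.3413,.143]),"bot",proj(c,[.490,.3413,.073]))
E
```

```text
clock: 13.55
ee_pos: [0.49, 0.3413, 0.1047]
eef_rot: [-180.0, -0.0, -12.0]
wrist_force: [-0.0, -0.2, -1.6]
opening: 0.0278
gripper_force: 15.0
clock: 14.05
ee_pos: [0.4902, 0.3414, 0.1464]
eef_rot: [-180.0, -0.0, -12.0]
wrist_force: [-0.1, 0.7, -2.1]
opening: 0.028
gripper_force: 15.0
scene [([547, 0, 93, 113, 4451], [595.7, 57.5]), ([595, 74, 45, 71, 1682], [622.2, 109.3]), ([560, 129, 37, 26, 477], [576.4, 143.6]), ([631, 169, 9, 20, 99], [636.3, 180.7]), ([619, 202, 21, 20, 219], [630.3, 211.0]), ([419, 210, 17, 29, 241], [426.7, 226.3]), ([0, 304, 98, 96, 4779], [32.5, 367.3]), ([614, 389, 20, 11, 116], [624.0, 395.4])]
exp top [433.45464215 213.72242343] exp grip [430.97961227 219.42837408] bot [425.56677818 231.90715846]
top [([0, 0, 640, 57, 32716], [307.4, 25.2]), ([55, 169, 44, 33, 1022], [77.5, 185.9])]
exp top [215.8510978  228.13580702] exp grip [218.48596646 228.88805032] bot [224.17142839 230.51122446]
```

```bash
python3 inch.py '[[0.02,-0.008,0,0,0],[0.02,-0.015,0,0,0],[0.02,-0.022,0,0,0],[0.02,-0.03,0,0,0],[0.02,-0.03,0,0,0]]' 8;  python3 inch.py '[[0.02,-0.005,0,0.0008,0],[0.02,-0.01,0,0.0016,0],[0.02,-0.015,0,0.0025,0],[0.02,-0.02,0,0.0043,0],[0.02,-0.025,0,0.0062,0],[0.02,-0.0285,0,0.0077,0],[0.02,-0.0285,0,0.0077,0],[0.02,-0.0285,0,0.0077,0]]'; python3 inch.py '[[0.02,0,0,0,0],[0.02,0,0,0,0],[0.02,0,0,0,0],[0.02,0.002,0,-0.015,0],[0.02,0.002,0,-0.03,0],[0.02,0.002,0,-0.05,0],[0.02,0.002,0,-0.07,0],[0.02,0.002,0,-0.07,0],[0.02,0.002,0,-0.07,0]]' 40
python3 - <<'E'
from h import *
s=bot.read_state();g=s["ee_pos"]-[0,0,.003]
for n in("scene","top"):
    c=bot.capture(n);I=c["color"];cv2.imwrite(f"pics/{n}8.png",I[:,:,::-1]);print(n,proj(c,g))
u,v=proj(bot.capture("scene"),g).astype(int);print(u,v)
S=cv2.imread("pics/scene8.png")[v-35:v+65,u-60:u+60];cv2.imwrite("pics/v8.png",cv2.resize(S,None,fx=6,fy=6,interpolation=cv2.INTER_CUBIC))
E
```

```text
clock: 14.65
ee_pos: [0.4595, 0.3478, 0.1456]
eef_rot: [180.0, 0.0, -12.0]
wrist_force: [-0.3, -0.4, -2.4]
opening: 0.0273
gripper_force: 8.0
clock: 15.45
ee_pos: [0.4322, 0.3534, 0.1376]
eef_rot: [180.0, 0.1, -12.0]
wrist_force: [0.4, 0.2, -1.3]
opening: 0.0281
gripper_force: 8.0
clock: 16.35
ee_pos: [0.4351, 0.3532, 0.209]
eef_rot: [-179.9, -0.1, -12.0]
wrist_force: [0.2, -0.5, -2.7]
opening: 0.0277
gripper_force: 40.0
scene [451.11960353 194.98006211]
top [207.93825334 248.37678053]
451 194
```

```bash
cat >> h.py <<'E'
import itertools
def gpose(th,g,yaw):
    "gauge rotation leaning th deg to -tool x; origin from grip point g"
    R=Ro.from_euler("z",yaw,degrees=True).as_matrix()@Ro.from_euler("y",-th,degrees=True).as_matrix()
    return R
def hull(c,th,g,yaw,sl=0,h=.07):
    R=gpose(th,g,yaw); P8=[proj(c,g+R@np.array([x,y,z-h+sl])) for x,y,z in itertools.product((-.018,.018),(-.014,.014),(0,.1))]
    return cv2.convexHull(np.array(P8,np.float32)).reshape(-1,2)
def tip(th,g,yaw,sl=0): return g+gpose(th,g,yaw)@np.array([0,0,-.092+sl])
def omask(c):
    I=c["color"].astype(int); return (I[:,:,0]>50)&(I[:,:,0]>I[:,:,2]*2.2)&(I[:,:,0]>I[:,:,1]*1.6)
E
python3 - <<'E'
from h import *
s=bot.read_state();g=s["ee_pos"]-[0,0,.003];yaw=s["eef_rot"][2]
c=bot.capture("scene");m=omask(c);u,v=proj(c,g).astype(int)
w=np.zeros_like(m);w[v-40:v+60,u-60:u+60]=1;m&=w;print(m.sum(),np.argwhere(m).min(0),np.argwhere(m).max(0))
for th in range(-10,51,5):
    r=[]
    for sl in (-.015,-.01,-.005,0,.005,.01):
        k=np.zeros(m.shape,np.uint8);cv2.fillConvexPoly(k,hull(c,th,g,yaw,sl).round().astype(int),1)
        r.append((k.astype(bool)&m).sum()*2/(k.sum()+m.sum()))
    print(th,np.round(r,2))
S=cv2.resize(cv2.imread("pics/scene8.png")[v-40:v+60,u-60:u+60],None,fx=6,fy=6,interpolation=cv2.INTER_CUBIC)
for th,col in((15,(255,0,0)),(30,(0,255,0))):
    cv2.polylines(S,[(((hull(c,th,g,yaw)-[u-60,v-40])+.5)*6).astype(int)],True,col,1)
cv2.imwrite("pics/v8.png",S)
E
```

```text
402 [186 430] [219 456]
-10 [0.64 0.61 0.61 0.59 0.58 0.57]
-5 [0.66 0.66 0.65 0.63 0.6  0.6 ]
0 [0.71 0.7  0.67 0.65 0.64 0.6 ]
5 [0.75 0.72 0.7  0.68 0.66 0.63]
10 [0.76 0.77 0.73 0.71 0.68 0.65]
15 [0.8  0.79 0.78 0.73 0.69 0.65]
20 [0.8  0.79 0.78 0.75 0.73 0.69]
25 [0.8  0.8  0.79 0.76 0.72 0.69]
30 [0.8  0.78 0.78 0.77 0.73 0.69]
35 [0.79 0.79 0.78 0.79 0.75 0.7 ]
40 [0.78 0.8  0.78 0.78 0.74 0.72]
45 [0.79 0.8  0.79 0.76 0.75 0.71]
50 [0.78 0.8  0.79 0.78 0.74 0.72]
```

View pics/v8.png

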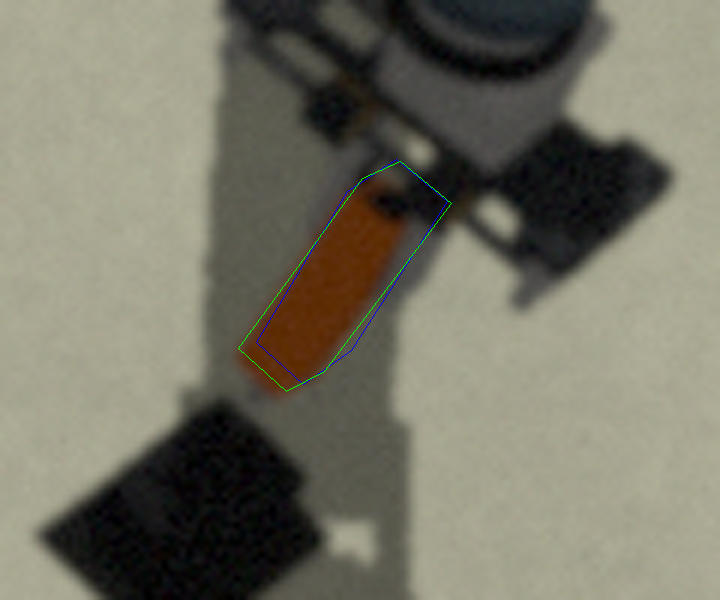

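The green 30° outline matches the orange handle closely: the observed lower edge is (238,360)-(278,397), and the drawn one is (239,348)-(287,390) before the camera bias. I'll refine this numerically.

```bash
cat > tilt.py <<'E'
from h import *
from scipy.optimize import minimize
s=bot.read_state();g=s["ee_pos"]-[0,0,.003];yaw=s["eef_rot"][2]
c=bot.capture("scene");u,v=proj(c,g).astype(int)
b0=proj(c,[.4934,.3421,.132])-proj(c,[.490,.3413,.132]);print("bias",b0)
K=8;I=c["color"][v+4:v+44,u-50:u+30];I=cv2.resize(I,None,fx=K,fy=K,interpolation=cv2.INTER_CUBIC).astype(float)
I=cv2.GaussianBlur(I,(0,0),4);m=(I[:,:,0]-I[:,:,2])>0.5*np.percentile(I[:,:,0]-I[:,:,2],97)
def cost(p,b):
    h=hull(c,p[0],g,yaw,p[1]*1e-3)+b+p[2:4]-[u-50,v+4]
    k=np.zeros(m.shape,np.uint8);cv2.fillConvexPoly(k,((h+.5)*K-.5).round().astype(int),1)
    return (k.astype(bool)^m).sum()/K**2+ .5*((p[1]/4)**2+((p[2:4]/.5)**2).sum())*3
for b in (b0,np.array([.5,1.7]),np.zeros(2)):
    best=min((minimize(cost,[t,0,0,0],args=(b,),method="Nelder-Mead",options=dict(initial_simplex=np.array([[t,0,0,0],[t+6,0,0,0],[t,4,0,0],[t,0,.7,0],[t,0,0,.7]]),maxiter=400)) for t in(22,30,38)),key=lambda r:r.fun)
    print(b.round(2),best.x.round(2),round(best.fun,1),[round(min(cost([t,q,x,y],b) for q in(-6,-3,0,3) for x in(-.5,0,.5) for y in(-.5,0,.5)),1) for t in range(15,51,5)])
E
python3 tilt.py
```

```text
bias [-0.3879222   1.05615915]Traceback (most recent call last):
  File "tilt.py", line 14, in <module>
    print(b.round(2),best.x.round(2),round(best.fun,1),[round(min(cost([t,q,x,y],b) for q in(-6,-3,0,3) for x in(-.5,0,.5) for y in(-.5,0,.5)),1) for t in range(15,51,5)])
                                                              ~~~^^^^^^^^^^^^^^^^^^^^^^^^^^^^^^^^^^^^^^^^^^^^^^^^^^^^^^^^^^^^^^^^^^^^^^^^^^^^^
  File "tilt.py", line 14, in <genexpr>
    print(b.round(2),best.x.round(2),round(best.fun,1),[round(min(cost([t,q,x,y],b) for q in(-6,-3,0,3) for x in(-.5,0,.5) for y in(-.5,0,.5)),1) for t in range(15,51,5)])
                                                                  ~~~~^^^^^^^^^^^^^
  File "tilt.py", line 11, in cost
    return (k.astype(bool)^m).sum()/K**2+ .5*((p[1]/4)**2+((p[2:4]/.5)**2).sum())*3
                                                            ~~~~~~^~~
TypeError: unsupported operand type(s) for /: 'list' and 'float'
```

```bash
sed -i 's/^def cost(p,b):/def cost(p,b):\n    p=np.array(p,float)/' tilt.py; python3 tilt.py
```

```text
bias [-0.3879222   1.05615915]
[-0.39  1.06] [33.69 -0.6  -0.63 -0.54] 38.4 [np.float64(88.9), np.float64(61.8), np.float64(44.6), np.float64(43.7), np.float64(41.9), np.float64(44.5), np.float64(46.0), np.float64(49.9)]
[0.5 1.7] [43.54  0.33 -0.8  -0.84] 50.7 [np.float64(141.8), np.float64(118.8), np.float64(97.6), np.float64(81.4), np.float64(66.1), np.float64(58.8), np.float64(56.8), np.float64(54.8)]
[0. 0.] [31.45 -2.72 -0.68  0.05] 37.0 [np.float64(84.3), np.float64(58.9), np.float64(43.1), np.float64(40.3), np.float64(41.2), np.float64(42.9), np.float64(48.0), np.float64(51.1)]
```

```bash
cat > app.py <<'E'
from h import *
import sys
th,cl=float(sys.argv[1]),float(sys.argv[2]); D=bw([-.068,.0003,.012])
tgt=D+BR@[0,0,cl]; G=tgt-(tip(th,np.zeros(3),-.88)); T=G+[0,0,.003]
print("dot",D,"TCP",T); go(*T,-.88)
E
python3 app.py 31 .025
```

```text
dot [0.62532253 0.07309656 0.0913923 ] TCP [0.56544609 0.07401627 0.19490233]
dxyz [0.1863 0.2454 0.0121] turn -11.13 j6 129.5
```

```bash
python3 inch.py '[[0.02,0.03,0.04,-0.03,-2],[0.02,0.06,0.08,-0.03,-4],[0.02,0.09,0.12,-0.03,-6],[0.02,0.12,0.16,-0.03,-8],[0.02,0.15,0.2,-0.03,-10],[0.02,0.175,0.23,-0.02,-11.1],[0.02,0.186,0.245,-0.01,-11.1],[0.02,0.186,0.245,0.006,-11.1],[0.02,0.186,0.245,0.012,-11.1],[0.02,0.186,0.245,0.012,-11.1],[0.02,0.186,0.245,0.012,-11.1]]' 40; python3 app.py 31 .025; python3 tilt.py
python3 - <<'E'
from h import *
c=bot.capture("scene");cv2.imwrite("pics/scene9.png",c["color"][:,:,::-1])
c2=bot.capture("top");cv2.imwrite("pics/top9.png",c2["color"][:,:,::-1])
s=bot.read_state();g=s["ee_pos"]-[0,0,.003]
for C in(c,c2): print("dot",proj(C,bw([-.068,0,.012])),"tip25/31/37",[proj(C,tip(t,g,-.9)).round(1) for t in(25,31,37)])
for n,C in(("s",c),("t",c2)):
    I=C["color"].astype(int);m=((I[:,:,0]>100)&(I[:,:,1]>80)&(I[:,:,2]<60)).astype(np.uint8)
    k,l,st,ce=cv2.connectedComponentsWithStats(m);print(n,[(st[i].tolist(),ce[i].round(1).tolist()) for i in range(1,k) if 200<ce[i][0]<450 and 120<ce[i][1]<260])
E
```

```text
clock: 17.75
ee_pos: [0.5653, 0.0761, 0.1959]
eef_rot: [-180.0, 0.0, -0.8]
wrist_force: [-1.0, -0.1, -2.0]
opening: 0.0278
gripper_force: 40.0
dot [0.62532253 0.07309656 0.0913923 ] TCP [0.56544609 0.07401627 0.19490233]
dxyz [0.0002 0.0021 0.001 ] turn 0.09 j6 87.1
bias [-0.3879222   1.05615915]
[-0.39  1.06] [35.6  -0.23 -0.16 -0.08] 308.8 [np.float64(376.1), np.float64(344.1), np.float64(323.3), np.float64(314.9), np.float64(310.9), np.float64(310.5), np.float64(313.2), np.float64(315.7)]
[0.5 1.7] [45.15  1.31 -0.35 -0.34] 313.2 [np.float64(410.5), np.float64(380.4), np.float64(353.7), np.float64(334.2), np.float64(321.3), np.float64(315.0), np.float64(316.1), np.float64(316.4)]
[0. 0.] [ 3.698e+01 -2.860e+00 -2.000e-01 -2.000e-02] 308.9 [np.float64(389.5), np.float64(359.1), np.float64(329.0), np.float64(317.9), np.float64(311.1), np.float64(310.8), np.float64(313.7), np.float64(317.6)]
dot [317.82689233 210.75464223] tip25/31/37 [array([323. , 202.6]), array([321.2, 203.8]), array([319.4, 204.7])]
dot [315.13348941 181.80890146] tip25/31/37 [array([314.4, 187.7]), array([314.3,
[... 284 characters left out ...]
 1, 2], [334.5, 208.0]), ([338, 208, 3, 3, 3], [339.0, 209.0]), ([334, 210, 2, 2, 2], [334.5, 210.5]), ([342, 211, 1, 1, 1], [342.0, 211.0]), ([345, 215, 1, 1, 1], [345.0, 215.0]), ([292, 224, 2, 2, 2], [292.5, 224.5]), ([321, 224, 1, 1, 1], [321.0, 224.0]), ([323, 225, 1, 1, 1], [323.0, 225.0]), ([295, 226, 5, 4, 6], [297.0, 227.5]), ([325, 226, 3, 3, 3], [326.0, 227.0]), ([303, 232, 2, 2, 2], [303.5, 232.5]), ([311, 238, 1, 1, 1], [311.0, 238.0])]
t [([217, 151, 12, 29, 125], [222.3, 164.6]), ([295, 150, 40, 13, 252], [318.6, 155.0]), ([299, 158, 1, 1, 1], [299.0, 158.0]), ([308, 204, 2, 2, 4], [308.5, 204.5]), ([319, 207, 9, 5, 34], [322.6, 208.8]), ([446, 244, 5, 5, 19], [448.0, 246.2])]
```

```bash
python3 inch.py '[[0.02,0,0,-0.03,0],[0.02,-0.02,0.04,-0.03,8],[0.02,-0.04,0.08,-0.03,16],[0.02,-0.06,0.12,-0.03,24],[0.02,-0.08,0.16,-0.03,32],[0.02,-0.1,0.2,-0.03,40],[0.02,-0.1,0.2,-0.03,48],[0.02,-0.1,0.2,-0.03,52],[0.02,-0.1,0.2,-0.03,52],[0.02,-0.1,0.2,-0.03,52],[0.02,-0.1,0.2,-0.03,52]]' 40
cat > edge.py <<'E'
from h import *
s=bot.read_state();g=s["ee_pos"]-[0,0,.003];yaw=s["eef_rot"][2]
cc=[bot.capture("scene") for _ in range(4)];c=cc[0];I=np.mean([x["color"] for x in cc],0)
cv2.imwrite("pics/scene_e.png",I[:,:,::-1]);u,v=proj(c,g).astype(int)
D=(I[:,:,0]-I[:,:,2]); D=D[v-30:v+50,u-60:u+40]; K=6;D=cv2.resize(D,None,fx=K,fy=K,interpolation=cv2.INTER_CUBIC)
m=(D>.5*np.percentile(D,98.5)).astype(np.uint8)
k,l,st,ce=cv2.connectedComponentsWithStats(m);i=1+np.argmax(st[1:,4]);m=(l==i).astype(np.uint8)
cn=max(cv2.findContours(m,cv2.RETR_EXTERNAL,cv2.CHAIN_APPROX_NONE)[0],key=len)
print("area",m.sum()/36,"bbox",(st[i][:4]/K).round(1)+[u-60,v-30,0,0],"grip px",proj(c,g))
ap=cv2.approxPolyDP(cn,10,True).reshape(-1,2);print(((ap+.5)/K-.5+[u-60,v-30]).round(1).tolist())
for th in(25,30,35,40): print(th,hull(c,th,g,yaw).round(1).tolist())
E
python3 edge.py
```

```text
clock: 19.0
ee_pos: [0.4628, -0.1233, 0.2262]
eef_rot: [-180.0, -0.0, -52.8]
wrist_force: [-0.0, 0.1, -1.9]
opening: 0.0276
gripper_force: 40.0
area 200.30555555555554 bbox [279.  113.5  16.3  16.2] grip px [297.59160925 110.43748517]
[[283.2, 113.2], [279.1, 119.2], [278.8, 125.2], [289.4, 128.9], [294.8, 121.2], [293.8, 115.1]]
25 [[308.0, 101.9000015258789], [307.8999938964844, 109.5], [293.3999938964844, 130.60000610351562], [281.8999938964844, 127.0999984741211], [282.20001220703125, 119.69999694824219], [296.1000061035156, 98.0]]
30 [[308.5, 102.5999984741211], [308.5, 110.19999694824219], [291.20001220703125, 130.3000030517578], [280.20001220703125, 126.19999694824219], [280.6000061035156, 118.69999694824219], [297.20001220703125, 98.0]]
35 [[309.0, 103.30000305175781], [309.0, 110.9000015258789], [289.20001220703125, 129.8000030517578], [278.6000061035156, 125.0999984741211], [279.0, 117.5999984741211], [298.3999938964844, 98.0]]
40 [[309.3999938964844, 104.0], [309.3999938964844, 111.5999984741211], [287.1000061035156, 129.1999969482422], [277.20001220703125, 124.0], [277.6000061035156, 116.5], [299.5, 98.0999984741211]][ WARN:0@4.152] global loadsave.cpp:1063 imwrite_ Unsupported depth image for selected encoder is fallbacked to CV_8U.
```

```bash
cat >> edge.py <<'E'
from scipy.optimize import least_squares
pts=(cn.reshape(-1,2)+.5)/K-.5+[u-60,v-30]
def hl(p):
    th,ox,sl=p[:3]; R=gpose(th,g,yaw)
    P8=[proj(c,g+R@np.array([x+ox/1e3,y,z-.07+sl/1e3]))+p[3:5] for x,y,z in itertools.product((-.018,.018),(-.014,.014),(0,.1))]
    return cv2.convexHull(np.array(P8,np.float32))
for cut in (.6,.72):
  # keep contour points well below the fingers: by height in the image
  q=pts[pts[:,1]>pts[:,1].max()-cut*(np.ptp(pts[:,1]))]
  for sb in (.3,1.):
    f=lambda p:np.r_[[cv2.pointPolygonTest(hl(p),(float(a),float(b)),True)/.3/3 for a,b in q],(p[1]-1.5)/2,p[2]/2,p[3:5]/sb]
    r=least_squares(f,[30,1.5,0,0,0],diff_step=1e-3,x_scale=[5,2,2,.5,.5],loss="soft_l1");J=np.linalg.pinv(r.jac.T@r.jac)
    print(cut,sb,len(q),r.x.round(2),round(r.cost,2))
  print([round(min(.5*(f(np.r_[t,o,s_,bx,by])**2).sum() for o in(-1,1,3) for s_ in(-3,0,3) for bx in(-.7,0,.7) for by in(-.7,0,.7)),1) for t in range(18,45,3)])
E
python3 edge.py 2>/dev/null | tail -6
```

```text
0.6 0.3 160 [22.87 13.96  0.    0.    0.  ] 14.17
0.6 1.0 160 [22.87 13.96  0.    0.    0.  ] 14.17
[np.float64(918.1), np.float64(549.6), np.float64(287.7), np.float64(122.7), np.float64(49.6), np.float64(51.4), np.float64(67.1), np.float64(90.1), np.float64(116.5)]
0.72 0.3 184 [19.45 17.06  0.    0.    0.  ] 29.71
0.72 1.0 184 [19.45 17.06  0.    0.    0.  ] 29.71
[np.float64(1246.5), np.float64(782.4), np.float64(451.2), np.float64(242.3), np.float64(148.7), np.float64(146.1), np.float64(186.4), np.float64(227.2), np.float64(271.5)]
```

```bash
cat >> edge.py <<'E'
from scipy.optimize import minimize
print("NM")
for cut in(.5,.6,.7):
  q=pts[pts[:,1]>pts[:,1].max()-cut*(np.ptp(pts[:,1]))]
  for sb in(.3,.8):
    F=lambda p:sum(min(abs(cv2.pointPolygonTest(hl(p),(float(a),float(b)),True)),1.5)**2 for a,b in q)/.3**2/6+((p[1]-1.5)/1.5)**2+(p[2]/1.5)**2+(p[3]**2+p[4]**2)/sb**2
    r=min((minimize(F,[t,1.5,0,0,0],method="Nelder-Mead",options=dict(initial_simplex=[[t,1.5,0,0,0],[t+4,1.5,0,0,0],[t,4,0,0,0],[t,1.5,3,0,0],[t,1.5,0,.5,0],[t,1.5,0,0,.5]],maxiter=700)) for t in(26,32)),key=lambda r:r.fun)
    tp=g+gpose(r.x[0],g,yaw)@np.array([r.x[1]/1e3,0,-.092+r.x[2]/1e3])
    print(cut,sb,r.x.round(2),round(r.fun,1),"tip fwd/down mm",((tp-g)@gpose(0,g,yaw)*1e3).round(1))
E
python3 edge.py 2>/dev/null | sed -n '/NM/,$p'
```

```text
NM
0.5 0.3 [27.2   7.53 -0.58 -0.63 -0.41] 46.1 tip fwd/down mm [ 49.    0.  -78.9]
0.5 0.8 [24.91  4.4  -0.62 -2.31 -0.98] 28.0 tip fwd/down mm [ 43.    0.  -82.2]
0.6 0.3 [24.54  9.45 -0.42 -0.83 -0.52] 67.3 tip fwd/down mm [ 47.    0.  -80.1]
0.6 0.8 [22.42  5.12 -0.6  -2.84 -1.16] 39.1 tip fwd/down mm [ 40.1  -0.  -83.7]
0.7 0.3 [23.54 10.01 -0.38 -0.88 -0.55] 109.9 tip fwd/down mm [ 46.1   0.  -80.7]
0.7 0.8 [19.96  5.85 -0.54 -3.37 -1.3 ] 76.2 tip fwd/down mm [ 37.1   0.  -85. ]
```

Run:
```python
from h import *
I=cv2.imread("pics/scene_e.png")[:,:,::-1].astype(int);np.set_printoptions(linewidth=250)
for y in range(100,133,2): print(y,(I[y,274:314,0]-I[y,274:314,2]))
print("G")
for y in range(100,133,4): print(y,(I[y,274:314,1]))
```

```text
100 [22 23 22 21 22 23 23 22 20 16  7  0 -4 -3 -2 -1 -2 -2 -6 -4 -3 -4 -2 -2 -1 -2 -2 -3  1 -5 -2  0 -1 -2  1  8 15 20 22 22]
102 [21 22 22 22 23 21 23 24 20 14  6 -1 -1 -2 -1 -2 -3 -3 -1 -4 -3 -4 -2 -3 -2 -1 -4  0 -2 -2 -2 -2 -1 -4  2  8 16 19 22 22]
104 [22 22 21 23 22 22 23 21 20 14  8 -2 -3 -1 -4 -3 -2  0 -2 -4 -1 -2  0 -1 -1 -3 -3 -2  1  1 -6 -5 -3 -4  0  7 15 18 21 21]
106 [23 24 22 21 22 22 22 21 20 16 10  3 -1 -2  0  0  0 -1 -2  0 -1  0 -2  1 -1 -1 -2 -1  0 -2 -2  1 -2  1  3  8 16 20 21 23]
108 [22 22 21 20 22 21 22 22 20 17 10  4  4  3  2  2  2  4  2  2  1  3  2  2  2  4  2  4  3  3  4  3  3  3  4  9 17 22 23 23]
110 [22 22 23 22 22 24 22 22 21 16 11  6  3  2  3  4  4  3  2  3  4  3  4  2  2  3  3  1  1  4  4  3  1  4  3  9 16 20 22 23]
112 [23 22 22 22 23 22 22 23 23 25 22 15 13 15 16 14 10 10 11  8  7  4  5  5  2  4  3  5  7  5  7  6  8  8  6 10 16 20 23 23]
114 [22 22 22 22 22 22 24 28 35 48 54 54 53 60 58 56 53 51 49 41 26 11  5  4  5  2  6 12 15 17 18 18 17 19 18 19 20 22 22 22]
116 [21 21 23 23 23 25 31 42 60 71 81 80 77 82 83 83 80 84 78 61 34 12  6  4  3  5  8 16 20 
[... 1837 characters left out ...]
166 166 164 166 166 166 166 164 164]
120 [166 165 166 160 148 120  84  57  47  42  44  44  44  42  42  41  43  42  42  46  59  82 106 120 126 126 132 146 159 165 166 166 165 164 166 166 166 166 163 162]
124 [164 164 162 159 141 110  72  48  44  40  42  42  44  42  42  44  42  49  68 100 134 155 162 164 164 162 162 162 164 165 166 165 164 164 164 163 164 163 166 162]
128 [165 164 163 162 160 151 130  96  71  76  90  94  84  75  65  70  92 123 147 158 162 162 162 163 161 162 162 163 163 162 163 162 161 163 160 160 160 162 163 164]
132 [162 160 162 162 163 163 162 163 163 163 162 162 160 162 159 161 161 162 162 164 164 163 162 160 162 162 160 162 164 162 160 159 162 162 161 162 160 160 158 160]
```

```bash
cat > rend.py <<'E'
from h import *
from scipy.optimize import minimize
import sys
s=bot.read_state();g=s["ee_pos"]-[0,0,.003];yaw=s["eef_rot"][2]
cc=[bot.capture("scene") for _ in range(4)];c=cc[0];I=np.mean([x["color"].astype(float) for x in cc],0)
u,v=proj(c,g).astype(int);x0,y0,W,H=u-50,v-30,90,90
D=(I[:,:,0]-I[:,:,2])[y0:y0+H,x0:x0+W]; bg=22.; fg=np.percentile(D,99)
A=(D-bg)/(fg-bg)
R0=gpose(0,g,yaw)
# mask: drop everything above the fingertips (with margin), and everything far from the gauge
tips=[proj(c,g+R0@np.array([x,y,-.019])) for x in(-.009,.009) for y in(-.014,.014,-.027,.027)]
fb=max(t[1] for t in tips)+1.0
yy,xx=np.mgrid[y0:y0+H,x0:x0+W]; ok=(yy>fb)
for C in [hull(c,28,g,yaw)]: ok&=(np.abs(xx-C[:,0].mean())<30)&(yy<C[:,1].max()+8)
K=8
def ren(p):
    R=gpose(p[0],g,yaw)
    P8=np.array([proj(c,g+R@np.array([x+p[1]/1e3,y,z-.07+p[2]/1e3]))+p[3:5] for x,y,z in itertools.product((-.018,.018),(-.014,.014),(0,.1))],np.float32)
    k=np.zeros((H*K,W*K),np.float32);h=cv2.convexHull(P8).reshape(-1,2)-[x0,y0]
    cv2.fillConvexPoly(k,(((h+.5)*K-.5)*16).round().astype(np.int32),1.,shift=4)
    return cv2.resize(cv2.GaussianBlur(k,(0,0),p[5]*K),(W,H),interpolation=cv2.INTER_AREA)
def F(p,sb,so): return ((ren(p)-A)[ok]**2).sum()*40+((p[1]-2)/so)**2+(p[2]/2)**2+(p[3]**2+p[4]**2)/sb**2+((p[5]-.9)/.5)**2
print("finger row",fb,"rows",y0,"fg",fg)
for sb,so in((.4,4),(1.,4),(.4,8)):
    r=min((minimize(F,[t,2,0,0,0,.9],args=(sb,so),method="Nelder-Mead",options=dict(initial_simplex=np.array([[t,2,0,0,0,.9]]*7)+np.vstack([np.zeros(6),np.diag([5,4,2,.6,.6,.3])]),maxiter=900)) for t in(24,31)),key=lambda r:r.fun)
    tp=g+gpose(r.x[0],g,yaw)@np.array([r.x[1]/1e3,0,-.092+r.x[2]/1e3])
    print(sb,so,r.x.round(2),round(r.fun,2),"tip fwd/down",((tp-g)@R0*1e3).round(1))
for t in(20,24,28,32,36):
    r=minimize(lambda q:F(np.r_[t,q],.6,5),[2,0,0,0,.9],method="Nelder-Mead",options=dict(initial_simplex=np.array([[2,0,0,0,.9]]*6)+np.vstack([np.zeros(5),np.diag([4,2,.6,.6,.3])]),maxiter=500));print(t,round(r.fun,2),r.x.round(1))
E
python3 rend.py
```

```text
finger row 123.28689145367927 rows 80 fg 81.25
0.4 4 [29.47  7.15 -0.18 -0.34 -0.65  1.02] 38.51 tip fwd/down [ 51.6  -0.  -76.7]
1.0 4 [30.1   5.96  0.05 -0.59 -0.67  1.08] 35.51 tip fwd/down [ 51.3  -0.  -76.6]
0.4 8 [28.97  7.86 -0.53 -0.22 -0.7   1.02] 37.11 tip fwd/down [ 51.7   0.  -77.1]
20 41.79 [13.5  1.2 -1.1 -1.   1.1]
24 37.0 [10.8  1.3 -0.9 -0.7  1.1]
28 35.33 [ 8.8  0.4 -0.4 -0.5  1.1]
32 37.5 [ 6.2  0.4 -0.1 -0.4  1.1]
36 44.8 [ 3.7  0.6  0.1 -0.1  1.1]
```

```bash
cat > app.py <<'E'
from h import *
import sys
cl=float(sys.argv[1]); D=bw([-.068,.0003,.012])
R0=gpose(0,None,-.88); T=D+BR@[0,0,cl]-R0@np.array([.050,0,-.0775])+[0,0,.003]
print("TCP",T.round(4)); go(*T,-.88)
a=[]
for _ in range(6): bot.capture("scene"); s=bot.read_state(); a.append(np.r_[BR.T@s["wrist_force"],wb(s["ee_pos"])])
a=np.array(a); print("F board axes",a[:,:3].mean(0).round(2),"+-",a[:,:3].std(0).round(2),"tcp board",a[:,3:].mean(0).round(4))
E
python3 app.py .02
```

```text
TCP [0.5653 0.074  0.1892]
dxyz [-0.0958 -0.2012  0.0368] turn -52.03 j6 114.3
F board axes [-1.1  -0.17 -1.59] +- [0.3  0.38 0.21] tcp board [-0.139  -0.199   0.2084]
```

```bash
python3 inch.py '[[0.02,-0.02,-0.04,0,-8],[0.02,-0.04,-0.08,0,-16],[0.02,-0.06,-0.12,0,-24],[0.02,-0.08,-0.16,0,-32],[0.02,-0.096,-0.201,0,-40],[0.02,-0.096,-0.201,0,-48],[0.02,-0.096,-0.201,0,-52],[0.02,-0.096,-0.201,0.02,-52],[0.02,-0.096,-0.201,0.037,-52],[0.02,-0.096,-0.201,0.037,-52],[0.02,-0.096,-0.201,0.037,-52],[0.02,-0.096,-0.201,0.037,-52]]' 40; python3 app.py .02
```

```text
clock: 21.3
ee_pos: [0.5658, 0.074, 0.1902]
eef_rot: [180.0, -0.1, -0.9]
wrist_force: [0.5, -0.1, -1.9]
opening: 0.0281
gripper_force: 40.0
TCP [0.5653 0.074  0.1892]
dxyz [-0.0004 -0.      0.001 ] turn -0.03 j6 87.0
F board axes [-0.85 -0.02 -1.75] +- [0.41 0.73 0.56] tcp board [-0.0705  0.0003  0.1272]
```

Run:
```python
from h import *
np.set_printoptions(linewidth=250)
cc=[bot.capture("scene") for _ in range(4)];c=cc[0];I=np.mean([x["color"].astype(float) for x in cc],0).round().astype(int)
d=proj(c,bw([-.068,.0003,.012]));s=bot.read_state();g=s["ee_pos"]-[0,0,.003];t=proj(c,g+gpose(0,g,-.88)@np.array([.05,0,-.0775]))
print("dot",d,"tip",t)
u,v=d.astype(int)
print("cols",u-14,"..G-B")
for y in range(v-14,v+9): print(y,(I[y,u-14:u+16,1]-I[y,u-14:u+16,2]))
print("R")
for y in range(v-14,v+9): print(y,I[y,u-14:u+16,0])
```

```text
dot [317.91253468 210.81290961] tip [320.34075681 205.13767571]
cols 303 ..G-B
196 [21 21 21 23 23 20 22 22 22 21 21 21 23 28 32 35 40 40 39 42 37 37 39 35 40 38 30 24 20 21]
197 [22 21 20 21 21 20 21 20 21 20 21 24 21 25 30 36 43 35 40 41 41 41 43 39 38 36 31 22 21 22]
198 [21 22 21 20 21 20 19 20 20 21 20 20 24 25 32 36 39 39 39 39 41 35 37 37 34 36 28 24 22 23]
199 [20 20 18 21 21 21 21 21 21 22 20 21 23 26 34 38 40 42 37 37 41 41 38 39 37 32 32 28 26 27]
200 [21 20 19 20 20 21 21 21 21 19 21 21 21 22 24 31 33 38 42 43 42 39 36 36 32 32 33 33 32 29]
201 [18 19 20 22 23 21 22 22 21 21 22 21 18 17 15 14 19 25 35 38 38 36 35 33 33 34 35 34 33 27]
202 [21 20 22 23 23 21 22 22 20 20 19 19 15  7 -1 -3  1 13 24 35 39 38 33 31 32 33 34 32 29 25]
203 [ 22  19  22  21  19  20  22  20  20  19  17  13   5  -5 -11 -14  -9   4  14  23  28  30  28  30  30  28  30  28  24  22]
204 [ 25  23  22  21  22  20  20  20  18  14   9   1  -7 -14 -20 -20 -12  -2   4   9  13  17  19  24  26  26  24  23  23  21]
205 [ 30  26  25  22  21  22  18  15  10   1  -7 -13 -17 -22 -20 -20 -13  -3   1   0  -3   0   8 
[... 3596 characters left out ...]
 18 14 17 13 14 19 26 37 58]
212 [62 46 38 37 34 23 16 16 17 15 20 13 18 35 50 58 58 48 31 16 18 21 17 14 16 13 15 23 40 59]
213 [42 41 49 57 50 38 28 20 16 14 18 18 15 22 25 35 34 31 23 18 14 15 17 16 16 16 18 29 50 66]
214 [36 45 66 78 73 54 36 26 24 22 17 18 15 14 20 20 19 20 16 14 18 16 14 14 11 21 29 42 58 76]
215 [35 56 76 86 81 61 41 30 26 24 26 20 17 18 16 16 14 15 15 20 14 14 17 18 25 34 48 60 71 80]
216 [44 60 76 81 75 55 39 31 33 30 30 28 23 20 13 15 19 18 15 14 14 16 20 28 44 54 66 74 78 81]
217 [50 67 75 75 62 46 33 32 28 30 29 29 24 22 18 16 10 13 15 16 17 25 35 48 58 72 77 80 84 83]
218 [55 68 73 67 52 37 30 30 29 31 30 27 30 26 26 22 13 14 16 23 27 40 56 66 72 79 82 84 84 84]
```

The dot is at (318.3,210.6), and the prediction was (317.9,210.8). The tip's lower end is near (321.2,206.7). I'm approaching along the normal in small steps.

```bash
python3 inch.py '[[0.02,0.0015,0,0.0026,0],[0.02,0.003,0,0.0052,0],[0.02,0.0045,0,0.0078,0],[0.02,0.005,0,0.0087,0],[0.02,0.005,0,0.0087,0],[0.02,0.005,0,0.0087,0]]' 40; python3 app.py .01
cat > pix.py <<'E'
from h import *
np.set_printoptions(linewidth=250)
cc=[bot.capture("scene") for _ in range(4)];c=cc[0];I=np.mean([x["color"].astype(float) for x in cc],0).round().astype(int)
u,v=318,211
for k,M in(("G-B",I[:,:,1]-I[:,:,2]),("R",I[:,:,0])):
    print(k,"col0",u-6)
    for y in range(v-8,v+5): print(y,M[y,u-6:u+13])
E
python3 pix.py
```

```text
clock: 22.4
ee_pos: [0.57, 0.074, 0.1803]
eef_rot: [180.0, 0.0, -0.9]
wrist_force: [-0.6, 0.5, -2.3]
opening: 0.0279
gripper_force: 40.0
TCP [0.5703 0.0739 0.1806]
dxyz [ 0.0003  0.0001 -0.0003] turn -0.03 j6 87.0
F board axes [-1.08  0.4  -1.67] +- [0.47 0.49 0.44] tcp board [-0.0714  0.0004  0.1167]
G-B col0 312
203 [20 19 16 14 17 24 30 36 38 39 37 40 37 34 32 31 26 23 24]
204 [14  7  3 -3  0  8 17 29 39 40 37 38 32 32 29 26 23 21 21]
205 [  4  -5 -12 -16 -16  -9   2  16  28  30  40  28  20  20  19  20  20  21  20]
206 [ -9 -16 -20 -21 -21 -18  -8   4  14  20  21  16   4   1   5  10  16  20  22]
207 [-19 -23 -25 -23 -22 -19  -8   0   4   8   6  -3 -10 -15 -10  -2   9  14  19]
208 [-22 -22 -20 -21 -13  -6   1   4   2  -1  -7 -14 -19 -20 -19 -13  -5   3  11]
209 [-24 -24 -23 -15   3  17  22  17   7  -6 -15 -22 -24 -25 -23 -20 -18 -11  -2]
210 [-24 -23 -21 -10  12  37  42  33  17  -4 -19 -22 -25 -23 -24 -24 -23 -19 -15]
211 [-23 -23 -21 -15   4  28  40  41  23  -4 -19 -24 -24 -24 -24 -25 -23 -22 -20]
212 [-25 -24 -23 -20 -10   1  15  19   7  -9 -22 -22 -24 -24 -24 -24 -24 -24 -23]
21
[... 373 characters left out ...]
 77 75]
205 [59 52 44 37 41 52 65 80 90 94 94 92 84 82 78 76 74 72 75]
206 [42 36 25 18 23 32 50 69 82 86 85 82 70 64 60 67 70 74 75]
207 [28 20 19 14 23 29 47 62 71 73 71 61 50 40 42 51 62 68 74]
208 [15 15 16 20 32 46 55 63 66 59 50 41 28 20 28 32 45 56 67]
209 [18 11 18 30 50 63 72 70 63 48 34 23 22 18 18 22 30 42 54]
210 [10 16 18 33 56 73 80 77 64 44 24 20 14 14 14 16 22 27 38]
211 [18 12 16 30 49 67 77 73 62 40 17 17 20 10 16 16 20 18 24]
212 [12 12 19 21 33 48 60 59 50 30 18 16 17 18 14 14 18 16 24]
213 [13 19 18 16 21 28 34 38 28 24 18 15 17 17 12 18 16 15 31]
214 [18 15 18 18 16 16 20 23 19 18 17 17 18 15 18 16 20 27 43]
215 [22 21 17 18 17 15 18 16 19 16 18 12 16 12 17 26 36 46 62]
```

```bash
python3 inch.py '[[0.02,0.001,0,0.0017,0],[0.02,0.002,0,0.0035,0],[0.02,0.002,0,0.0035,0],[0.02,0.002,0,0.0035,0]]' 40; python3 app.py .006; python3 inch.py '[[0.02,0.0005,0,0.0009,0],[0.02,0.001,0,0.0017,0],[0.02,0.001,0,0.0017,0],[0.02,0.001,0,0.0017,0]]' 40; python3 app.py .004;python3 pix.py
```

```text
clock: 23.3
ee_pos: [0.572, 0.074, 0.1766]
eef_rot: [-180.0, 0.0, -0.9]
wrist_force: [-0.5, -0.3, -2.0]
opening: 0.0278
gripper_force: 40.0
TCP [0.5723 0.0739 0.1771]
dxyz [ 0.0004  0.0001 -0.0005] turn -0.03 j6 87.0
F board axes [-1.03  0.51 -1.99] +- [0.37 0.5  0.36] tcp board [-0.0715  0.0004  0.1126]
clock: 24.0
ee_pos: [0.573, 0.074, 0.1752]
eef_rot: [180.0, 0.0, -0.9]
wrist_force: [0.1, -0.4, -0.7]
opening: 0.0278
gripper_force: 40.0
TCP [0.5733 0.0739 0.1754]
dxyz [ 0.0003  0.0001 -0.0002] turn -0.03 j6 87.0
F board axes [-0.87  0.06 -0.74] +- [0.48 0.38 0.71] tcp board [-0.0714  0.0004  0.1107]
G-B col0 312
203 [18 19 21 28 36 37 38 40 39 39 41 38 37 34 36 32 27 25 24]
204 [15 10 13 20 30 37 41 43 41 41 40 40 41 36 29 30 25 22 21]
205 [ 4 -2 -1  3 16 29 41 42 38 40 41 35 31 31 25 24 22 20 21]
206 [ -9 -15 -15 -13  -2  12  26  35  38  41  38  36  27  14  12  13  18  19  21]
207 [-14 -21 -23 -21 -13   0  12  22  31  38  31  22   9  -1  -4  -1   8  14  20]
208 [-21 -25 -21 -18 -11  -2   6  12  18  19  13   2  -9 -16 -16 -15  -5   3  11]
209 [-24 -22 -23 -13   2  10   9   7   8  
[... 661 characters left out ...]
 78 76]
205 [61 56 63 71 82 91 93 96 99 98 95 95 92 85 84 80 77 78 73]
206 [47 37 40 50 65 79 88 95 97 96 96 92 86 76 72 71 72 74 74]
207 [31 23 21 28 45 61 78 89 92 94 91 86 75 62 52 55 62 68 73]
208 [20 11 18 25 37 54 67 78 84 87 80 70 56 40 32 37 47 58 68]
209 [14 13 17 32 48 60 68 72 73 71 61 46 35 23 20 23 28 42 55]
210 [14 16 19 34 52 68 72 68 66 54 40 27 22 19 17 14 21 28 35]
211 [17 14 18 27 46 63 68 68 58 44 24 20 17 17 13 11 16 20 22]
212 [12 16 18 24 30 48 54 54 46 32 22 16 20 14 16 16 12 14 26]
213 [18 17 16 21 19 29 36 35 29 17 18 20 18 13 20 14 17 19 30]
214 [17 17 16 16 12 18 20 23 20 18 17 14 16 17 16 16 22 28 44]
215 [20 16 15 14 16 16 18 13 18 15 15 15 17 22 17 25 34 49 59]
```

Contact: the normal force rose by about 1 N. I'll press in about 5 mm more.

```bash
python3 inch.py '[[0.02,0.0005,0,0.0009,0],[0.02,0.001,0,0.0017,0],[0.02,0.0015,0,0.0026,0],[0.02,0.0015,0,0.0026,0],[0.02,0.0015,0,0.0026,0]]' 40; python3 app.py .001; python3 inch.py '[[0.02,0.0005,0,0.0009,0],[0.02,0.001,0,0.0017,0],[0.02,0.001,0,0.0017,0],[0.02,0.001,0,0.0017,0],[0.02,0.001,0,0.0017,0]]' 40; python3 app.py -.001;python3 app.py -.001
```

```text
clock: 25.0
ee_pos: [0.5744, 0.0739, 0.1724]
eef_rot: [-180.0, 0.0, -0.9]
wrist_force: [-2.2, 0.6, -0.8]
opening: 0.0278
gripper_force: 40.0
TCP [0.5748 0.0739 0.1728]
dxyz [ 0.0004  0.0001 -0.0003] turn -0.03 j6 87.0
F board axes [-1.42  0.17  0.04] +- [0.32 0.24 0.49] tcp board [-0.0716  0.0004  0.1076]
clock: 25.8
ee_pos: [0.5754, 0.0739, 0.1707]
eef_rot: [180.0, 0.0, -0.9]
wrist_force: [-1.8, -1.5, -0.6]
opening: 0.028
gripper_force: 40.0
TCP [0.5758 0.0739 0.171 ]
dxyz [ 0.0004  0.0001 -0.0003] turn -0.02 j6 87.0
F board axes [-2.84 -0.1   0.89] +- [0.23 0.36 0.37] tcp board [-0.0716  0.0004  0.1056]
TCP [0.5758 0.0739 0.171 ]
dxyz [ 0.0004  0.0001 -0.0003] turn -0.03 j6 87.0
F board axes [-2.46 -0.12  0.68] +- [0.7  0.49 0.32] tcp board [-0.0716  0.0004  0.1056]
```

```bash
python3 pix.py | head -14
python3 - <<'E'
from h import *
c=bot.capture("scene");s=bot.read_state();print(s["clock"],s["ee_pos"],s["qvel"].round(2),s["gripper_force"])
d=bw([-.068,.0003,.012]);print("dot px",proj(c,d),[proj(c,d+BR@np.array(e)) for e in([.005,0,0],[0,0,.005])])
E
```

```text
G-B col0 312
203 [19 20 23 32 38 38 38 42 39 42 40 40 38 36 38 32 28 24 25]
204 [15 17 24 34 40 37 40 38 40 41 39 37 36 41 36 32 25 23 20]
205 [ 6  6 16 26 37 38 39 43 34 37 37 38 39 38 31 26 24 22 20]
206 [-6 -7  2 15 30 36 35 40 39 38 40 36 32 28 21 18 19 20 22]
207 [-16 -15 -12  -1  13  29  34  42  43  41  42  32  24  12   3   2   8  11  20]
208 [-22 -23 -20 -11   5  20  29  31  33  37  33  21   8  -5 -11 -13  -4   2  12]
209 [-22 -23 -23 -12   8  22  24  24  29  29  17   3  -9 -17 -21 -21 -17 -11   1]
210 [-24 -23 -20 -11  10  29  25  21  23  17   0 -11 -18 -23 -24 -24 -23 -20 -13]
211 [-27 -23 -21 -14   3  21  25  21  18   5  -9 -20 -24 -24 -23 -24 -24 -24 -20]
212 [-24 -24 -22 -20 -11   1   8  11   4  -9 -19 -23 -24 -23 -24 -24 -23 -24 -20]
213 [-24 -24 -24 -23 -21 -15 -13 -11 -13 -17 -22 -24 -23 -24 -26 -25 -24 -21 -18]
214 [-24 -23 -23 -23 -22 -21 -21 -21 -21 -23 -22 -24 -24 -24 -23 -22 -20 -18  -7]
215 [-28 -24 -22 -22 -23 -23 -24 -23 -23 -23 -24 -23 -24 -25 -22 -22 -15  -8   4]
26.65 [0.57550059 0.0739329  0.17074898] [ 0.04 -0.09 -0.02 -0.   -0.08  0.07] 39.99999225139618
dot px [317.91253468 210.81290961] [array([316.96547033, 211.41874638]), array([318.49556042, 209.40970132])]
```

```bash
python3 -c "
from plant import bot
print(bot.finish_job())"
```

```text
the job is handed in; nothing more can be done
None
```

I handed the job in at about 27 s: the blue sample hangs flat on the peg, let go, and the gauge is held steady on the yellow dot, pressing with about 2.5 N; by camera it leans about 28°, against 30° for exactly square, and no verdict came back.

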